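# Set the lamp stand's height ring and clip in the light wand

## Task

First turn the knurled ring on the leaning threaded rod until the yellow pointer is level with the red marker on the scale rail, without shifting the marker. Then take the light wand from its cradle and press it down past the orange sprung jaw until it sits fully home in the fork clip, its blue band between the two forks and its lens towards the glass cell, with the pointer still level with the marker. Leave the bottle, the dish and the box where they are.

Things in the scene. Friction and masses are not known exactly. Their poses are not given: they have to be found in the camera images.
- stand: Fixed lamp stand on a black base plate 20 mm thick. Origin on the table; x points away from the robot (yaw varies), y left, z up. The plate spans x -60 to 220, y -120 to 160 mm. A threaded rod rises from (80, 0, 20) mm leaning 25 degrees towards -x, upward direction (-0.4226, 0, 0.9063); ring and grey carriage ride on it. Right of it, at y = -85, an aluminium scale rail leans parallel.
- rod_end (a point): Upper end of the steel threaded rod (16 mm thick, 194 mm long from its foot), on its axis. It stands 32 mm above the ring's top at the start, less as the ring rises: room between the fingers is needed for it. Axes as the stand's. Fixed.
- cell (a point): Centre of the small glass cell (14 x 26 x 45 mm) on a slim fixed post, in front of the clip on the side away from the robot.
- ring_top (a point): Centre of the top face of the knurled aluminium ring (54 mm diameter, 32 mm high); z points up along the leaning rod. The carriage's plate lies 2 mm under it. Turning it counterclockwise seen from the rod's end (positive about z) raises ring, pointer and clip together along the rod, 30 mm per turn; clockwise lowers. Friction 0.15 N m, stays where left. Travel from start: 24 mm up, 4 mm down.
- pointer (a point): Tip region of the yellow pointer (a flat finger 4 mm high) on the ring's carriage, in front of the scale rail. Moves along the leaning rod with the ring and does not turn. Axes as the stand's.
- mark (a point): Middle of the red marker tab (6 mm high) clamped on the scale rail, 14 mm to the right of the pointer's track. z of this frame points up along the rail: the pointer is level with the marker when its z in this frame is 0. At the start the marker is 7 to 17 mm further up the rail than the pointer. A push of 8 N or more would shift it.
- clip (a point): Where the wand's middle lies when fully home in the fork clip, 125 mm left of the rod on the carriage; rises with the ring. Axes as the stand's: the wand lies level along x, the clip opens upwards. Two forks 14 mm long at x = -32 and +32 mm leave a 50 mm gap for the fingers. In each: floor 8 mm below this point, black fixed wall on the -y side up to 30 mm above, orange jaw on the +y side.
- jaw_hinge (a point): Middle of the jaw's hinge pin, 18 mm below the clip point, 6 mm thick, along x: the fingers have free room down to 15 mm below the clip point.
- jaw (a joint): Angle of the orange sprung jaw (one part with an arm at each fork, up to 23 mm above the clip point): 0 closed, grows as it is pushed outwards (+y), springs back by itself. A 16 mm rod pushed straight down opens it about 0.12 rad, then it snaps shut over the rod as it reaches the floor; about 7 N.
- wand: Light wand, a rigid aluminium rod 16 mm in diameter and 150 mm long, 0.12 kg, with a blue band 36 mm long (flush with the rod) round its middle and a black lens head (22 mm diameter, last 15 mm) at its +x end. Origin at the middle on its axis, x along it towards the lens. At the start it lies level in the cradle, lens roughly away from the robot.
- wand_lens (a point): Centre of the wand's lens face, 75 mm from its middle.
- cradle: Fixed grey cradle, base 100 x 70 x 8 mm; origin on the table, x along the wand. Two supports 10 mm long at x = -42 and +42 mm, up to 39 mm high, hold the wand with its axis 35 mm above the table; between them it is free down to the base, 8 mm above the table.
- reagent_bottle: Amber bottle with white cap, 60 mm diameter, 140 mm high; bystander. Origin at the centre of its underside.
- culture_dish: Clear lidded dish, 90 mm diameter, 18 mm high; bystander. Origin at the centre of its underside.
- tip_box: Blue box 120 x 80 x 65 mm; bystander. Origin at the centre of its underside.
Not all that is in view belongs to the job. There is more than one size of the wand; the one meant has the size given above.

How it is judged:
By the outcome, as a careful person would: the job done as asked, in the order asked, and still so for the second after the job is handed in, with the robot touching nothing.
It also fails if it takes over 72 s, if anything falls off the work surface, if the arm or the gripper's body presses on something with over 40 N, if the wrist force passes 120 N, or if a joint passes its speed limit or range.

## Robot

A 6-joint arm with a two-finger parallel gripper is mounted at the origin on the work surface. World frame = base frame: x ahead of the robot, y to its left, z up, the work surface at z = 0. Lengths are in m, angles in rad, forces in N, time in s.
With the tool pointing down it reaches from about 0.3 to 0.875 m from the base axis. Payload 6.4 kg.
Tool frame: the origin (TCP) lies at the very end of the fingers, on their centre line; the grasp point (between the pads) lies 19 mm behind it; z points along the fingers, y is the line along which they close (so a half turn about z gives the same grasp; the last joint's range is limited). The gripper opens to 85 mm and grips with 20 to 120 N. Pads are 22 mm wide; open, the fingers measure 114 mm over their backs; the gripper's body (76 mm by 85 mm) begins 54 mm behind the grasp point. The pads swing forward as they close: fully open they stand 13 mm farther back than shut.
Start: joints at [0.915, 0.181, 1.607, -0, 1.354, -0.206], TCP at [0.25, 0.518, 0.231] pointing down, gripper open.
Joint ranges: [-2.99, 2.99], [-0.89, 2.07], [0.3, 2.58], [-1.14, 4.28], [0, 2.63], [-3.12, 3.12]. Speed limits (rad/s): [2.57, 2.57, 3.01, 3.14, 3.14, 3.14].

## Interface

Orientations are given as a unit quaternion [w, x, y, z].
In Python, from bench import * gives the robot as it stands. The module is installed in compiled form; this text tells all that it offers.
- The arm moves only by the tool arm_command, never from a script. Its arguments are lists of equal length, an entry for each row: "dp": the shift along the tool's x, y, z in units of 0.25 m (1.0 is 0.25 m), a list of three; "turn": the turn, a rotation vector about the tool's x, y, z in units of 30 degrees (1.0 is 30 degrees), a list of three; "jaw": the opening, from 0 (shut) to 1 (fully open). A call has 1 to 5 rows; each row is the pose to reach, as a shift and turn from the pose commanded when the call began, along the tool's axes at that moment; what a row does not reach only later rows make up. A row lasts 1/8 s, in which the tool goes at most 62.5 mm and 10.7 degrees, less where a joint would pass 70% of its speed; a pose out of reach is approached as far as the arm can. A call with a number of a shift or a turn outside -1 to 1 is refused whole. A call with a gripper value outside its range is refused whole. The fingers move at their own pace and stop on an object; the grip force is fixed at half the most. Time passes only in rows, so rows that repeat a pose let the fingers close. It gives the time, the measured TCP pose, the force, the opening and the grip force at its end, in the units of the state.
- get_obs(): the state, without advancing time (a new reading comes with each control period).
- camera(name): name is "scene" or "top" or "wrist"; returns the picture (400x640x3 uint8, blue, green, red); there is no depth.
- get_calibration(name): a dict with "camera_matrix" (3x3 intrinsics, pixels), "R" (3x3) and "t" (3): a world point X has camera coordinates R X + t; the wrist camera has in their place "mount" (4x4, takes a point from camera to tool coordinates, whose origin is the TCP and whose axes are the flange's). Camera axes: x right, y down, z forward; pixel columns grow to the right and rows downward; lengths in m; the calibration is good to about 2 mm. A picture is of the moment at which its call begins: read the wrist's pose just before it. get_calibration takes no time and is no camera call.
- hand_in(): hands the job in; it is judged then, once.
The state is a dict: "time_s": time; "q": joint angles; "dq": joint speeds; "joint_efforts": joint torques, N m; "eef_pos": TCP position; "eef_rot": TCP orientation; "wrist_force": force on the tool from outside, world axes, zero at the start; "torque": the same for the moment, N m; "opening": opening from 0.0 (shut) to 1.0 (fully open); "grasp_force": force on a finger pad.
Only numpy, scipy, OpenCV 4.12 (cv2) and the standard library are available. Lean on these libraries where they do the work, as an engineer would, in place of code of your own. Each camera call takes 0.05 s, during which the arm holds its last target. There are 200 camera calls.

## Working session

There is one attempt and no reset: what is moved stays moved. The work goes in short steps, Python scripts to look and compute and a tool call to move; the robot and the scene stay as the last step left them, time stands still between calls to the robot, and variables do not carry over. Pictures are saved under pics/ and viewed, at most 10 in all, crops included, and the job is handed in when it is done.

Besides the shell and the picture viewer there is one more tool, called as name(argument=value, ...) on one line, values as JSON. arm_command: Moves the arm, as the interface text tells. Its arguments: {"type":"object","properties":{"dp":{"type":"array"},"turn":{"type":"array"},"jaw":{"type":"array"}},"required":["dp","turn","jaw"]}

```bash
mkdir -p pics
python3 - <<'E'
from bench import *
import cv2,numpy as np
o=get_obs();print(o)
for n in("scene","top"):
    im=camera(n);cv2.imwrite(f"pics/{n}0.png",im);c=get_calibration(n);print(n,c)
print(get_calibration("wrist"))
E
```

```text
{'time_s': 0.0, 'q': array([ 9.14733978e-01,  1.81552786e-01,  1.60800108e+00,  1.30880099e-05,
        1.35379416e+00, -2.06306929e-01]), 'dq': array([-5.13781680e-04,  2.45775078e-04, -2.22447259e-03, -3.10316665e-04,
        2.30133801e-05,  8.38068137e-04]), 'joint_efforts': array([ 8.37968055e-04, -4.44856882e+01, -3.51347673e+01, -1.51166805e-04,
        8.78691149e-03,  3.63868730e-05]), 'eef_pos': array([0.24962146, 0.51738276, 0.2303809 ]), 'eef_rot': array([-3.72631117e-04,  2.22988446e-01,  9.74820693e-01, -7.94682413e-04]), 'wrist_force': array([-0.93618767,  0.05477967,  0.30808798]), 'torque': array([0.00918306, 0.01095901, 0.03054865]), 'grasp_force': 0.0, 'opening': 1.0025869537728889}
scene {'camera_matrix': array([[495.39002681,   0.        , 312.59076366],
       [  0.        , 495.39002681, 201.79154897],
       [  0.        ,   0.        ,   1.        ]]), 'R': array([[ 0.54900767,  0.83577227,  0.00867667],
       [ 0.70522861, -0.45763361, -0.5415017 ],
       [-0.44860137,  0.30340762, -0.84065488]]), 't': array([-0.29460595, -0.34677306,  2.03535405])}
top {'
[... 234 characters left out ...]
,
       [-9.83751736e-01, -6.67355757e-03, -1.79410104e-01],
       [ 1.79418490e-01, -6.74967703e-04, -9.83772611e-01]]), 't': array([-0.05361089,  0.58847351,  1.27595876])}
{'camera_matrix': array([[350.84653466,   0.        , 322.0020173 ],
       [  0.        , 350.84653466, 197.28576558],
       [  0.        ,   0.        ,   1.        ]]), 'mount': array([[ 1.97081460e-04, -9.52539820e-01, -3.04413949e-01,
         7.77778735e-02],
       [ 9.99999968e-01,  1.38599321e-04,  2.13722406e-04,
        -6.99480628e-04],
       [-1.61387535e-04, -3.04413981e-01,  9.52539816e-01,
        -1.42676339e-01],
       [ 0.00000000e+00,  0.00000000e+00,  0.00000000e+00,
         1.00000000e+00]])}
```

View pics/scene0.png

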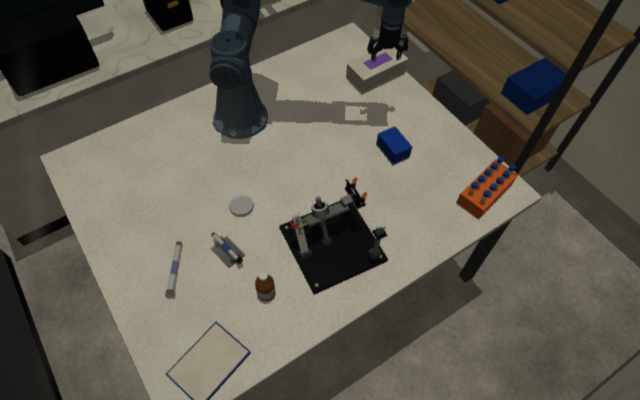

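View pics/top0.png

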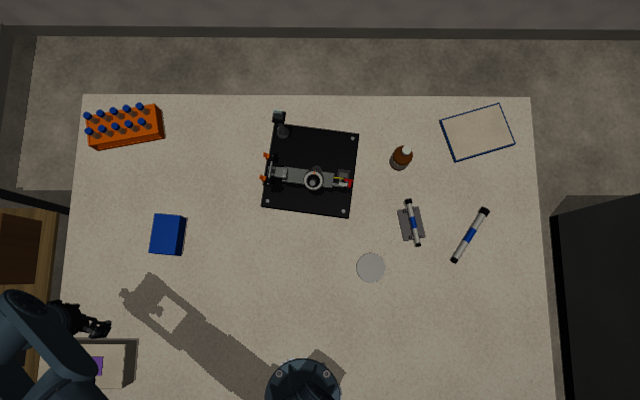

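```bash
cat > h.py <<'E'
from bench import *
import cv2,numpy as np
from scipy.optimize import least_squares
from scipy.spatial.transform import Rotation as Ro
def crop(im,x,y,w,h,s):
    return cv2.resize(im[y:y+h,x:x+w],None,fx=s,fy=s,interpolation=cv2.INTER_CUBIC)
def bright(im): return cv2.convertScaleAbs(np.clip(255*(im/255.)**.6,0,255))
def proj(c,X):
    p=(c["R"]@np.atleast_2d(X).T).T+c["t"]; p=p@c["camera_matrix"].T; return p[:,:2]/p[:,2:]
def wristcal(o):
    c=get_calibration("wrist"); T=np.eye(4); T[:3,:3]=rot(o); T[:3,3]=o["eef_pos"]
    W=np.linalg.inv(T@c["mount"]); return dict(camera_matrix=c["camera_matrix"],R=W[:3,:3],t=W[:3,3])
def rot(o): return Ro.from_quat(o["eef_rot"],scalar_first=True).as_matrix()
def atz(c,uv,z):
    d=c["R"].T@np.linalg.inv(c["camera_matrix"])@np.array([*uv,1.]); C=-c["R"].T@c["t"]; return C+d*(z-C[2])/d[2]
def tri(obs): # [(cal,uv),...]
    f=lambda X:np.concatenate([proj(c,X)[0]-uv for c,uv in obs])
    r=least_squares(f,[.6,0,.1]); return r.x,r.fun
E
python3 - <<'E'
from h import *
t=bright(cv2.imread("pics/top0.png"));s=bright(cv2.imread("pics/scene0.png"))
cv2.imwrite("pics/m1.png",np.hstack([crop(t,260,100,100,125,4),crop(s,285,175,100,125,4)]))
cv2.imwrite("pics/m2.png",np.hstack([crop(t,390,190,110,80,4),crop(s,160,225,85,80,4)]))
E
```

```text
(no output)
```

View pics/m1.png

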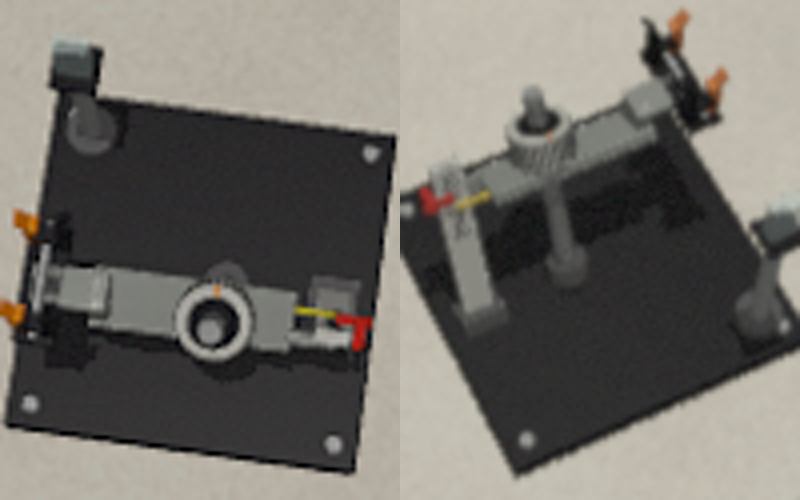

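View pics/m2.png

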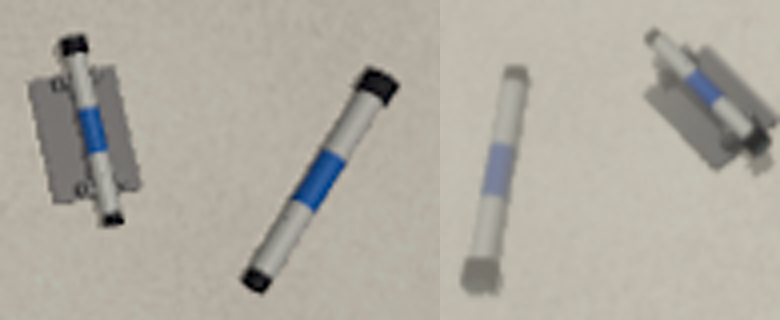

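m1 shows: top-view plate corners at (359,134), (349,218), (262,206.5), ring top (313,179.5), rod end (312.3,182.5), red mark ~(349,182), yellow pointer ~(340,178), clip forks orange at (265,157)/(263,179).
m2: two wands – one in the cradle (top (413.5,222.5)) and a larger loose one (top (470,235)). The cradle one fits; its length is checked below.

Run:
```python
from h import *
T=get_calibration("top");S=get_calibration("scene")
u=np.array([-.4226,0,.9063])
pts=[(T,(359.2,134),(.22,-.12,.02)),(T,(348.7,218),(-.06,-.12,.02)),(T,(261.7,206.5),(-.06,.16,.02)),
(S,(313.75,294.25),(.22,-.12,.01)),(T,(312.3,182.5),np.array([.08,0,.02])+.19*u),(S,(318,198),np.array([.08,0,.02])+.19*u)]
def P(p,X):
    c,s=np.cos(p[2]),np.sin(p[2]);return np.array([p[0]+c*X[0]-s*X[1],p[1]+s*X[0]+c*X[1],X[2]])
f=lambda p:np.concatenate([proj(c,P(p,X))[0]-uv for c,uv,X in pts])
r=least_squares(f,[.6,0,0]);print("stand",r.x,r.fun.round(1).reshape(-1,2).tolist())
p=r.x
for n,X in dict(rodend=np.array([.08,0,.02])+.194*u,ring=np.array([.08,0,.02])+.162*u).items(): print(n,P(p,X),proj(T,P(p,X)),proj(S,P(p,X)))
for n,a,b in(("band",(413.5,222.5),(226.3,247)),("lens",(408,200.5),(239.8,260.5)),("tail",(418,245.5),(213.3,234)),("mark",(349,182.5),(293.5,226))):
    print(n,*tri([(T,a),(S,b)]))
for a,b in(((408,200.5),(418,245.5)),((487,211.5),(454,260))): 
    a,b=atz(T,a,.037),atz(T,b,.037);print(np.linalg.norm(a-b),a,b)
print("band z.035",atz(T,(413.5,222.5),.04))
```

```text
stand [ 0.60571898 -0.02736744 -0.12679337] [[0.4, -0.9], [0.4, 0.1], [-1.1, -0.2], [0.0, -0.9], [0.5, 0.3], [-0.2, 0.3]]
rodend [ 0.60375051 -0.02711651  0.1958222 ] [[312.65356198 183.11091792]] [[317.5374826  197.24135478]]
ring [ 0.61716515 -0.02882657  0.1668206 ] [[313.47442472 180.65788358]] [[319.23208161 205.27813836]]
band [ 0.5167233  -0.33619629  0.0348706 ] [-0.07698583 -0.03809989 -0.09473971  0.00062837]
lens [ 0.5855511  -0.3218238   0.03382913] [ 0.03329052  0.0164906   0.03982931 -0.00113498]
tail [ 0.44614735 -0.34898463  0.03107948] [0.06938742 0.03430799 0.08779456 0.00130247]
mark [ 0.62017497 -0.13104022  0.13301047] [-0.15397488 -0.07656901 -0.19046814  0.02315489]
0.14169229127784247 [ 0.58504043 -0.32106954  0.037     ] [ 0.44582369 -0.34744007  0.037     ]
0.18522000434920732 [ 0.55211933 -0.56465396  0.037     ] [ 0.40270725 -0.45518944  0.037     ]
band z.035 [ 0.51596342 -0.33531758  0.04      ]
```

```bash
cat >> h.py <<'E'
P0=np.array([.6057,-.0274,-.1268])
U=np.array([-.4226,0,.9063])
def RS(p=P0): return Ro.from_euler("z",p[2]).as_matrix()
def ST(X,p=P0): return np.array([p[0],p[1],0])+RS(p)@np.asarray(X)
def tool(zdir,ydir):
    z=np.array(zdir,float);z/=np.linalg.norm(z);y=np.array(ydir,float);y-=z*(y@z);y/=np.linalg.norm(y);return np.column_stack([np.cross(y,z),y,z])
def plan(pos,R,start=None):
    if start is None: o=get_obs();start=(o["eef_pos"],rot(o))
    p,Rc=start;w=Ro.from_matrix(Rc.T@R).as_rotvec();d=pos-p
    n=max(1,int(np.ceil(max(np.abs(w).max()/np.deg2rad(29.9),np.abs(d).max()/.24,np.linalg.norm(d)/.3))))
    for k in range(n):
        Rk=Rc@Ro.from_rotvec(w*k/n).as_matrix()
        print("dp",(Rk.T@d/n/.25).round(3).tolist(),"turn",(w/n/np.deg2rad(30)).round(3).tolist(),"rows>=",np.ceil(max(np.linalg.norm(d)/n/.0625,np.degrees(np.linalg.norm(w))/n/10.7)))
    return pos,R
E
python3 - <<'E'
from h import *
R=tool(RS()@-U,RS()@[0,-1,0]); ring=ST([.08+.162*U[0],0,.02+.162*U[2]])
plan(ring+.10*(RS()@U),R)
E
```

```text
dp [-0.352, -0.23, -0.018] turn [-0.195, 0.032, 0.878] rows>= 3.0
dp [-0.417, -0.047, -0.039] turn [-0.195, 0.032, 0.878] rows>= 3.0
dp [-0.393, 0.146, -0.041] turn [-0.195, 0.032, 0.878] rows>= 3.0
dp [-0.286, 0.309, -0.023] turn [-0.195, 0.032, 0.878] rows>= 3.0
dp [-0.119, 0.404, 0.011] turn [-0.195, 0.032, 0.878] rows>= 3.0
dp [0.072, 0.412, 0.053] turn [-0.195, 0.032, 0.878] rows>= 3.0
```

arm_command(dp=[[-0.352, -0.23, -0.018], [-0.352, -0.23, -0.018], [-0.352, -0.23, -0.018], [-0.352, -0.23, -0.018]], turn=[[-0.195, 0.032, 0.878], [-0.195, 0.032, 0.878], [-0.195, 0.032, 0.878], [-0.195, 0.032, 0.878]], jaw=[1, 1, 1, 1])

```text
time_s: 0.6
eef_pos: [0.3042, 0.4271, 0.2356]
eef_rot: [0.003, 0.439, 0.897, 0.051]
wrist_force: [-0.1, 0.2, -0.0]
opening: 1.003
grasp_force: 0.0
```

arm_command(dp=[[-0.417, -0.047, -0.039], [-0.417, -0.047, -0.039], [-0.417, -0.047, -0.039], [-0.417, -0.047, -0.039]], turn=[[-0.195, 0.032, 0.878], [-0.195, 0.032, 0.878], [-0.195, 0.032, 0.878], [-0.195, 0.032, 0.878]], jaw=[1, 1, 1, 1])

```text
time_s: 1.1
eef_pos: [0.3584, 0.3376, 0.2402]
eef_rot: [0.006, 0.629, 0.771, 0.099]
wrist_force: [0.0, -0.0, -0.3]
opening: 1.002
grasp_force: 0.0
```

arm_command(dp=[[-0.393, 0.146, -0.041], [-0.393, 0.146, -0.041], [-0.393, 0.146, -0.041], [-0.393, 0.146, -0.041]], turn=[[-0.195, 0.032, 0.878], [-0.195, 0.032, 0.878], [-0.195, 0.032, 0.878], [-0.195, 0.032, 0.878]], jaw=[1, 1, 1, 1])

```text
time_s: 1.6
eef_pos: [0.4125, 0.2478, 0.2447]
eef_rot: [0.009, 0.786, 0.602, 0.142]
wrist_force: [0.2, -0.4, 0.3]
opening: 0.996
grasp_force: 0.0
```

arm_command(dp=[[-0.286, 0.309, -0.023], [-0.286, 0.309, -0.023], [-0.286, 0.309, -0.023], [-0.286, 0.309, -0.023]], turn=[[-0.195, 0.032, 0.878], [-0.195, 0.032, 0.878], [-0.195, 0.032, 0.878], [-0.195, 0.032, 0.878]], jaw=[1, 1, 1, 1])

```text
time_s: 2.1
eef_pos: [0.4668, 0.1579, 0.2491]
eef_rot: [0.011, 0.899, 0.399, 0.177]
wrist_force: [0.7, -0.1, 0.9]
opening: 1.004
grasp_force: 0.0
```

arm_command(dp=[[-0.119, 0.404, 0.011], [-0.119, 0.404, 0.011], [-0.119, 0.404, 0.011], [-0.119, 0.404, 0.011]], turn=[[-0.195, 0.032, 0.878], [-0.195, 0.032, 0.878], [-0.195, 0.032, 0.878], [-0.195, 0.032, 0.878]], jaw=[1, 1, 1, 1])

```text
time_s: 2.6
eef_pos: [0.5211, 0.068, 0.2535]
eef_rot: [0.012, 0.964, 0.175, 0.202]
wrist_force: [-0.2, -0.2, -0.2]
opening: 1.002
grasp_force: 0.0
```

arm_command(dp=[[0.072, 0.412, 0.053], [0.072, 0.412, 0.053], [0.072, 0.412, 0.053], [0.072, 0.412, 0.053]], turn=[[-0.195, 0.032, 0.878], [-0.195, 0.032, 0.878], [-0.195, 0.032, 0.878], [-0.195, 0.032, 0.878]], jaw=[1, 1, 1, 1])

```text
time_s: 3.1
eef_pos: [0.5755, -0.0221, 0.2579]
eef_rot: [0.013, 0.975, -0.059, 0.216]
wrist_force: [0.2, 0.8, -0.2]
opening: 1.0
grasp_force: 0.0
```

Run:
```python
from h import *
o=get_obs();im=camera("wrist");cv2.imwrite("pics/w1.png",im);np.savez("w1.npz",pos=o["eef_pos"],q=o["eef_rot"]);print(o["q"].round(3),o["eef_pos"],rot(o).round(3).tolist(),o["wrist_force"].round(1))
cv2.imwrite("pics/w1b.png",cv2.resize(bright(im)[60:,:],None,fx=1.25,fy=1.25,interpolation=cv2.INTER_CUBIC))
```

```text
[-0.283 -0.126  1.929  0.085  0.91   1.372] [ 0.57553937 -0.02210044  0.25789002] [[0.9, -0.121, 0.419], [-0.11, -0.993, -0.052], [0.422, 0.001, -0.906]] [ 0.2  0.8 -0.2]
```

View pics/w1b.png

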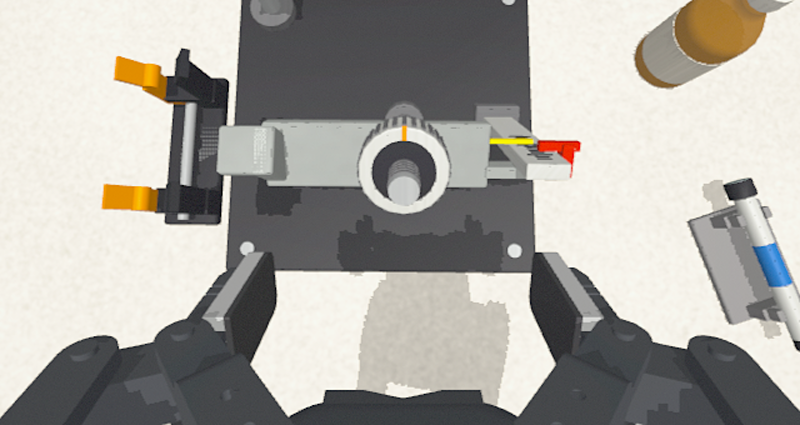

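w1: ring centre ≈(323,194) and rod end ≈(324,212) in raw pixels, pointer yellow at ~(410,173), red tab ~(448,180), clip forks left, cradle wand at right with lens up (far).

```bash
cat >> h.py <<'E'
def load(n):
    z=np.load(n+".npz");return cv2.imread(f"pics/{n}.png"),wristcal(dict(eef_pos=z["pos"],eef_rot=z["q"]))
def blobs(im,col):
    h=cv2.cvtColor(im,cv2.COLOR_BGR2HSV);lo,hi=dict(yellow=((24,150,120),(34,255,255)),red=((0,190,90),(4,255,255)))[col]
    m=cv2.inRange(h,lo,hi)
    if col=="red": m|=cv2.inRange(h,(176,190,90),(180,255,255))
    n,_,s,c=cv2.connectedComponentsWithStats(m);return sorted([(int(s[i,4]),s[i,:4].tolist(),c[i].round(1).tolist()) for i in range(1,n)],reverse=True)[:3],m
E
python3 - <<'E'
from h import *
im,c=load("w1")
ft=lambda s:np.array([.08,0,.02])+s*U
print("ring,rodend,clip? proj",proj(c,ST(ft(.162))),proj(c,ST(ft(.194))))
for k in("yellow","red"):
    for n,i in(("w1",im),("top",cv2.imread("pics/top0.png")),("scene",cv2.imread("pics/scene0.png"))): print(k,n,blobs(i,k)[0])
# u pixel sensitivity at pointer
M=ST(ft(.128)+[0,-.075,0]);print("ptr guess",proj(c,M),"du/mm",(proj(c,M+RS()@U*.01)-proj(c,M))/10,"dy(-1mm)",(proj(c,M+RS()@[0,-.01,0])-proj(c,M))/10)
cv2.imwrite("pics/w1c.png",cv2.resize(bright(im)[150:210,380:470],None,fx=8,fy=8,interpolation=cv2.INTER_CUBIC))
E
```

```text
ring,rodend,clip? proj [[323.31180546 197.97393612]] [[323.40619966 213.18715664]]
yellow w1 [(156, [392, 170, 35, 6], [409.5, 172.8])]
yellow top [(4, [335, 177, 4, 1], [336.5, 177.0]), (1, [340, 178, 1, 1], [340.0, 178.0])]
yellow scene []
red w1 [(355, [430, 172, 34, 20], [448.1, 178.3]), (4, [457, 193, 1, 4], [457.0, 194.5])]
red top [(29, [344, 179, 9, 8], [348.2, 181.6])]
red scene [(16, [290, 222, 8, 6], [292.8, 224.4])]
ptr guess [[414.70739772 185.85380146]] du/mm [[0.3155761  0.34264635]] dy(-1mm) [[1.21964649 0.00678986]]
```

View pics/w1c.png

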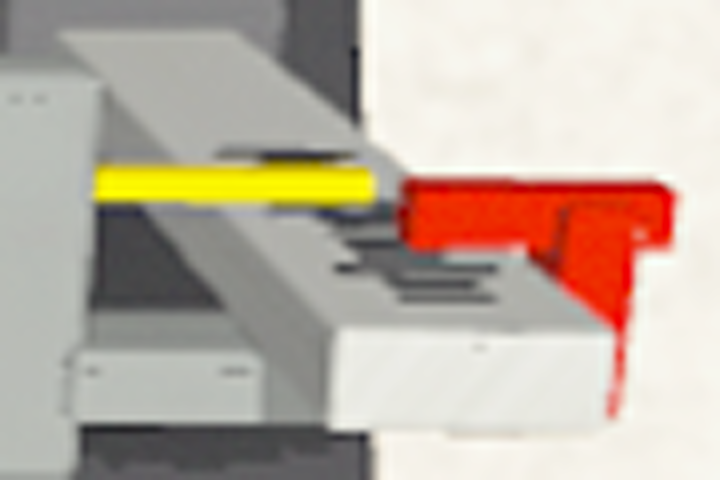

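Run:
```python
from h import *
R=tool(RS()@[-.33,0,-.944],RS()@[0,-1,0])
plan(ST([.035+.036,-.08,.142+.10]),R)
```

```text
dp [0.17, 0.164, 0.115] turn [0.0, -0.738, 0.006] rows>= 3.0
dp [0.201, 0.164, 0.042] turn [0.0, -0.738, 0.006] rows>= 3.0
```

arm_command(dp=[[0.17, 0.164, 0.115], [0.17, 0.164, 0.115], [0.17, 0.164, 0.115], [0.17, 0.164, 0.115]], turn=[[0, -0.738, 0], [0, -0.738, 0], [0, -0.738, 0], [0, -0.738, 0]], jaw=[1, 1, 1, 1])

```text
time_s: 3.65
eef_pos: [0.6205, -0.0693, 0.2496]
eef_rot: [0.001, 0.998, -0.062, 0.026]
wrist_force: [0.2, 0.4, 0.4]
opening: 1.004
grasp_force: 0.0
```

arm_command(dp=[[0.201, 0.164, 0.042], [0.201, 0.164, 0.042], [0.201, 0.164, 0.042], [0.201, 0.164, 0.042], [0.201, 0.164, 0.042]], turn=[[0, -0.738, 0], [0, -0.738, 0], [0, -0.738, 0], [0, -0.738, 0], [0, -0.738, 0]], jaw=[1, 1, 1, 1, 1])

```text
time_s: 4.28
eef_pos: [0.6654, -0.1167, 0.2439]
eef_rot: [-0.011, 0.984, -0.062, -0.165]
wrist_force: [0.2, -0.4, 1.0]
opening: 1.0
grasp_force: 0.0
```

Run:
```python
from h import *
o=get_obs();im=camera("wrist");cv2.imwrite("pics/w2.png",im);np.savez("w2.npz",pos=o["eef_pos"],q=o["eef_rot"]);print(o["q"].round(3),o["eef_pos"])
for k in("yellow","red"): print(k,blobs(im,k)[0])
_,c=load("w2")
for n,X in(("M",[.035,-.08,.142]),("M+10u",np.array([.035,-.08,.142])+.01*U),("M-10y",[.035,-.09,.142]),("M+10x",[.045,-.08,.142])): print(n,proj(c,ST(X)))
y,x=[int(v) for v in proj(c,ST([.035,-.08,.142]))[0][::-1]]
cv2.imwrite("pics/w2c.png",crop(bright(im),max(x-80,0),max(y-60,0),160,120,5));print(x-80,y-60)
```

```text
[-0.319  0.643  0.993 -0.064  1.832  1.371] [ 0.66544866 -0.11668137  0.24393608]
yellow [(252, [288, 184, 39, 7], [306.1, 186.8])]
red [(481, [328, 192, 34, 24], [346.1, 201.0])]
M [[319.78676133 195.01295252]]
M+10u [[319.73377232 206.9579672 ]]
M-10y [[333.1633369  195.02747431]]
M+10x [[319.7482304  183.97531946]]
239 135
```

View pics/w2c.png

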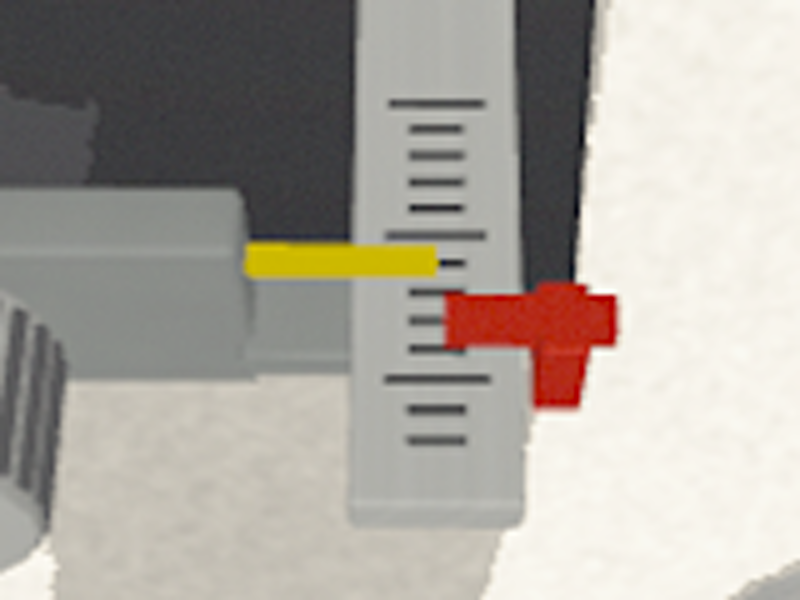

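w2: rail with ticks; pointer tip at raw (326.4,187), red tab's left end (328,199.2): pointer about 10 mm below the mark. Triangulating with w1.

Run:
```python
from h import *
_,a=load("w1");_,b=load("w2");N=np.array([.9063,0,.4226]);r=[]
for n,p,q in(("ptr",(426.9,173.1),(326.4,187.0)),("mark",(430,176.9),(328,199.2))):
    X,e=tri([(a,p),(b,q)]);L=RS().T@(X-[P0[0],P0[1],0]);d=L-[.08,0,.02];print(n,L,"s",d@U,"n",d@N,e.round(2));r.append(d)
print((r[1]-r[0])@U)
ring=ST(np.array([.08,0,.02])+.162*U)
R=tool(RS()@-U,RS()@[0,-1,0])
s=plan(ring+.10*(RS()@U),R);print();plan(ring-.022*(RS()@U),R,s)
```

```text
ptr [ 0.03698131 -0.08533629  0.13460763] s 0.12204859603695292 n 0.009445345143777775 [-0.48 -0.14  0.45  0.18]
mark [ 0.0319928  -0.08587877  0.14300953] s 0.13177137675558026 n 0.008474896704620288 [ 0.4   0.11 -0.38 -0.15]
0.009722780718627352
dp [-0.2, -0.162, 0.041] turn [-0.001, 0.734, 0.0] rows>= 3.0
dp [-0.201, -0.162, -0.037] turn [-0.001, 0.734, 0.0] rows>= 3.0

dp [0.0, 0.0, 0.488] turn [0.0, 0.0, 0.0] rows>= 2.0
```

arm_command(dp=[[-0.2, -0.162, 0.041], [-0.2, -0.162, 0.041], [-0.2, -0.162, 0.041], [-0.2, -0.162, 0.041]], turn=[[0, 0.734, 0], [0, 0.734, 0], [0, 0.734, 0], [0, 0.734, 0]], jaw=[1, 1, 1, 1])

```text
time_s: 4.82
eef_pos: [0.6197, -0.0702, 0.2514]
eef_rot: [0.002, 0.998, -0.063, 0.026]
wrist_force: [0.1, 0.1, 0.1]
opening: 1.0
grasp_force: 0.0
```

arm_command(dp=[[-0.201, -0.162, -0.037], [-0.201, -0.162, -0.037], [-0.201, -0.162, -0.037], [-0.201, -0.162, -0.037], [-0.201, -0.162, -0.037]], turn=[[0, 0.734, 0], [0, 0.734, 0], [0, 0.734, 0], [0, 0.734, 0], [0, 0.734, 0]], jaw=[1, 1, 1, 1, 1])

```text
time_s: 5.45
eef_pos: [0.5779, -0.0254, 0.2582]
eef_rot: [0.014, 0.974, -0.063, 0.215]
wrist_force: [0.0, -0.2, -0.1]
opening: 0.997
grasp_force: 0.0
```

Run:
```python
from h import *
ring=ST(np.array([.08,0,.02])+.162*U)
R=tool(RS()@-U,RS()@[0,-1,0]);plan(ring-.024*(RS()@U),R)
```

```text
dp [-0.011, -0.006, 0.494] turn [0.001, 0.002, -0.003] rows>= 2.0
```

arm_command(dp=[[-0.011, -0.006, 0.25], [-0.011, -0.006, 0.38], [-0.011, -0.006, 0.49], [-0.011, -0.006, 0.49]], turn=[[0, 0, 0], [0, 0, 0], [0, 0, 0], [0, 0, 0]], jaw=[1, 1, 1, 1])

```text
time_s: 5.95
eef_pos: [0.6246, -0.0293, 0.1414]
eef_rot: [0.013, 0.975, -0.063, 0.212]
wrist_force: [-0.1, -0.4, -0.6]
opening: 0.999
grasp_force: 0.0
```

arm_command(dp=[[0, 0, 0], [0, 0, 0], [0, 0, 0], [0, 0, 0], [0, 0, 0]], turn=[[0, 0, 0], [0, 0, 0], [0, 0, 0], [0, 0, 0], [0, 0, 0]], jaw=[0.55, 0.55, 0.55, 0.55, 0.55])

```text
time_s: 6.58
eef_pos: [0.6252, -0.0287, 0.1459]
eef_rot: [0.013, 0.974, -0.062, 0.216]
wrist_force: [-3.7, 1.8, 6.5]
opening: 0.607
grasp_force: 61.6
```

arm_command(dp=[[0, 0, -0.003], [0, 0, -0.006], [0, 0, -0.009], [0, 0, -0.01], [0, 0, -0.01]], turn=[[0, 0, -0.3], [0, 0, -0.6], [0, 0, -0.9], [0, 0, -1], [0, 0, -1]], jaw=[0.55, 0.55, 0.55, 0.55, 0.55])

```text
time_s: 7.2
eef_pos: [0.6242, -0.0296, 0.1483]
eef_rot: [0.07, 0.957, 0.192, 0.205]
wrist_force: [-4.3, -2.4, 5.6]
opening: 0.61
grasp_force: 61.6
```

Run:
```python
from h import *
o=get_obs();print(o["q"].round(3),o["eef_pos"],o["wrist_force"].round(1),o["torque"].round(2),o["grasp_force"])
R=rot(o);print("z vs -u",R[:,2]@(RS()@-U),"turned",np.degrees(np.arctan2(R[:,1]@(RS()@np.array([.9063,0,.4226])),R[:,1]@(RS()@[0,-1,0]))))
```

```text
[-0.267  0.131  1.913  0.094  0.667  0.845] [ 0.62423562 -0.02963345  0.14825344] [-4.3 -2.4  5.6] [-0.24  0.44 -0.02] 61.550384759902954
z vs -u 0.9999846762428665 turned 30.000679572560195
```

Turning works (30.0°, TCP rises 2.5 mm). Continuing three more times.

arm_command(dp=[[0, 0, -0.003], [0, 0, -0.006], [0, 0, -0.009], [0, 0, -0.01], [0, 0, -0.01]], turn=[[0, 0, -0.3], [0, 0, -0.6], [0, 0, -0.9], [0, 0, -1], [0, 0, -1]], jaw=[0.55, 0.55, 0.55, 0.55, 0.55])

```text
time_s: 7.82
eef_pos: [0.6237, -0.0303, 0.1508]
eef_rot: [0.121, 0.875, 0.433, 0.18]
wrist_force: [-1.5, -5.6, 4.8]
opening: 0.613
grasp_force: 61.9
```

arm_command(dp=[[0, 0, -0.003], [0, 0, -0.006], [0, 0, -0.009], [0, 0, -0.01], [0, 0, -0.01]], turn=[[0, 0, -0.3], [0, 0, -0.6], [0, 0, -0.9], [0, 0, -1], [0, 0, -1]], jaw=[0.55, 0.55, 0.55, 0.55, 0.55])

```text
time_s: 8.45
eef_pos: [0.6236, -0.0307, 0.1537]
eef_rot: [0.165, 0.733, 0.645, 0.143]
wrist_force: [3.6, -6.5, 2.1]
opening: 0.615
grasp_force: 62.7
```

arm_command(dp=[[0, 0, -0.003], [0, 0, -0.006], [0, 0, -0.009], [0, 0, -0.01], [0, 0, -0.01]], turn=[[0, 0, -0.3], [0, 0, -0.6], [0, 0, -0.9], [0, 0, -1], [0, 0, -1]], jaw=[0.55, 0.55, 0.55, 0.55, 0.55])

```text
time_s: 9.07
eef_pos: [0.6235, -0.0304, 0.1564]
eef_rot: [0.197, 0.541, 0.812, 0.096]
wrist_force: [9.6, -5.2, -0.4]
opening: 0.609
grasp_force: 63.4
```

Run:
```python
from h import *
o=get_obs();im=camera("wrist");cv2.imwrite("pics/w3.png",im);np.savez("w3.npz",pos=o["eef_pos"],q=o["eef_rot"])
print(o["q"].round(3),o["eef_pos"],o["wrist_force"].round(1),o["torque"].round(2),o["grasp_force"])
R=rot(o);print("turned",np.degrees(np.arctan2(R[:,1]@(RS()@np.array([.9063,0,.4226])),R[:,1]@(RS()@[0,-1,0]))))
for k in("yellow","red"):
    print(k,blobs(im,k)[0])
_,c=load("w3");b=np.array([.037,-.085,.1346])
for n,s in(("ptr0",0),("ptr+10",.01),("+12",.012)): print(n,proj(c,ST(b+s*U)))
print("dn",proj(c,ST(b+.002*np.array([.906,0,.4226]))))
```

```text
[-0.269  0.115  1.914  0.093  0.677 -0.725] [ 0.62345265 -0.03042803  0.15637864] [ 9.6 -5.2 -0.4] [-0.96 -0.63 -0.25] 63.396198749542236
turned 119.99668301231802
yellow [(252, [260, 337, 26, 35], [272.0, 353.8])]
red []
ptr0 [[263.54818965 356.09293953]]
ptr+10 [[260.8502738  369.05872639]]
+12 [[260.27961105 371.80124762]]
dn [[266.53047522 357.43973745]]
```

arm_command(dp=[[0, 0, 0], [0, 0, 0], [0, 0, 0], [0, 0, 0], [0, 0, 0]], turn=[[0, 0, 0], [0, 0, 0], [0, 0, 0], [0, 0, 0], [0, 0, 0]], jaw=[1, 1, 1, 1, 1])

```text
time_s: 9.75
eef_pos: [0.6201, -0.0283, 0.1525]
eef_rot: [0.192, 0.541, 0.813, 0.096]
wrist_force: [-0.2, -0.9, -0.1]
opening: 1.003
grasp_force: 0.0
```

arm_command(dp=[[0, 0, -0.1], [0, 0, -0.3], [0, 0, -0.48], [0, 0, -0.48]], turn=[[0, 0, 0], [0, 0, 0], [0, 0, 0], [0, 0, 0]], jaw=[1, 1, 1, 1])

```text
time_s: 10.25
eef_pos: [0.5716, -0.0223, 0.2664]
eef_rot: [0.196, 0.541, 0.812, 0.097]
wrist_force: [0.4, 0.2, -0.2]
opening: 1.002
grasp_force: 0.0
```

Run:
```python
from h import *
R=tool(RS()@[-.33,0,-.944],RS()@[0,-1,0])
plan(ST([.071,-.08,.242]),R)
```

```text
dp [-0.112, 0.033, 0.067] turn [0.385, -0.222, 0.94] rows>= 3.0
dp [-0.072, 0.094, 0.065] turn [0.385, -0.222, 0.94] rows>= 3.0
dp [-0.01, 0.126, 0.047] turn [0.385, -0.222, 0.94] rows>= 3.0
dp [0.056, 0.121, 0.019] turn [0.385, -0.222, 0.94] rows>= 3.0
```

arm_command(dp=[[-0.112, 0.033, 0.067], [-0.112, 0.033, 0.067], [-0.112, 0.033, 0.067], [-0.112, 0.033, 0.067]], turn=[[0.385, -0.222, 0.94], [0.385, -0.222, 0.94], [0.385, -0.222, 0.94], [0.385, -0.222, 0.94]], jaw=[1, 1, 1, 1])

```text
time_s: 10.75
eef_pos: [0.5941, -0.0447, 0.2539]
eef_rot: [0.154, 0.743, 0.651, 0.027]
wrist_force: [-0.3, 0.8, -0.4]
opening: 1.001
grasp_force: 0.0
```

arm_command(dp=[[-0.072, 0.094, 0.065], [-0.072, 0.094, 0.065], [-0.072, 0.094, 0.065], [-0.072, 0.094, 0.065]], turn=[[0.385, -0.222, 0.94], [0.385, -0.222, 0.94], [0.385, -0.222, 0.94], [0.385, -0.222, 0.94]], jaw=[1, 1, 1, 1])

```text
time_s: 11.25
eef_pos: [0.6176, -0.0687, 0.2476]
eef_rot: [0.105, 0.89, 0.441, -0.044]
wrist_force: [-0.4, 0.6, -0.5]
opening: 1.004
grasp_force: 0.0
```

arm_command(dp=[[-0.01, 0.126, 0.047], [-0.01, 0.126, 0.047], [-0.01, 0.126, 0.047], [-0.01, 0.126, 0.047]], turn=[[0.385, -0.222, 0.94], [0.385, -0.222, 0.94], [0.385, -0.222, 0.94], [0.385, -0.222, 0.94]], jaw=[1, 1, 1, 1])

```text
time_s: 11.75
eef_pos: [0.6409, -0.0926, 0.2415]
eef_rot: [0.049, 0.973, 0.198, -0.111]
wrist_force: [0.2, 0.6, -0.9]
opening: 1.006
grasp_force: 0.0
```

arm_command(dp=[[0.056, 0.121, 0.019], [0.056, 0.121, 0.019], [0.056, 0.121, 0.019], [0.056, 0.121, 0.019], [0.056, 0.121, 0.019]], turn=[[0.385, -0.222, 0.94], [0.385, -0.222, 0.94], [0.385, -0.222, 0.94], [0.385, -0.222, 0.94], [0.385, -0.222, 0.94]], jaw=[1, 1, 1, 1, 1])

```text
time_s: 12.38
eef_pos: [0.6642, -0.1147, 0.2364]
eef_rot: [-0.011, 0.984, -0.059, -0.17]
wrist_force: [-0.3, 0.7, -0.1]
opening: 1.001
grasp_force: 0.0
```

Run:
```python
from h import *
o=get_obs();im=camera("wrist");cv2.imwrite("pics/w4.png",im);np.savez("w4.npz",pos=o["eef_pos"],q=o["eef_rot"]);print(o["q"].round(3),o["eef_pos"])
for k in("yellow","red"):
    b,m=blobs(im,k);print(k,b)
y0=b[0][1]
cv2.imwrite("pics/w4c.png",crop(bright(im),y0[0]-60,y0[1]-40,120,90,6));print(y0[0]-60,y0[1]-40)
```

```text
[-0.316  0.651  0.997 -0.066  1.829  1.368] [ 0.66417789 -0.11467215  0.23643654]
yellow [(255, [289, 198, 40, 7], [307.8, 201.3])]
red [(511, [330, 195, 36, 25], [349.3, 204.4])]
270 155
```

View pics/w4c.png

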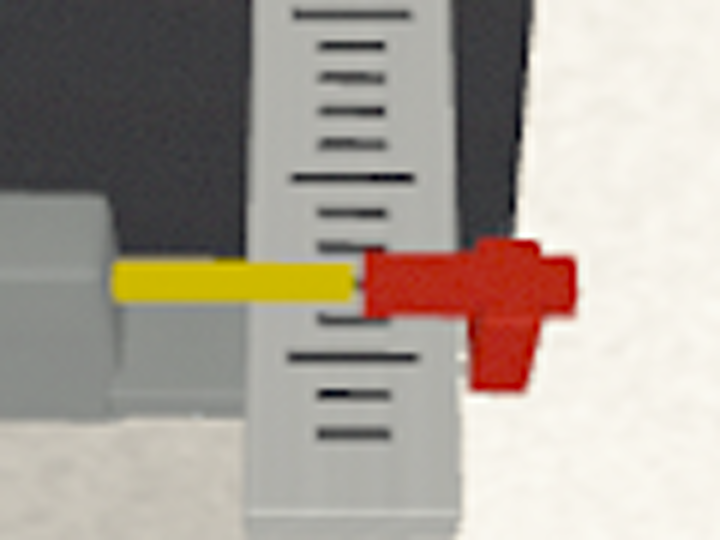

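Pointer (centre y≈281.5 in crop) and mark (≈284.5) are level to about 0.3 mm. Now the wand.

Run:
```python
from h import *
im,c=load("w1")
b=atz(c,(617.6,271.2),.035);l=atz(c,(590.4,208),.035);print("w1 band",b,"lensface~",l)
L=np.array([.5855,-.3218]);t=np.array([.4461,-.349]);a=np.arctan2(*(L-t)[::-1]);a2=np.arctan2(*(l-b)[:2][::-1]);print(np.degrees([a,a2]))
R=tool([0,0,-1],[np.sin(a),-np.cos(a),0])
plan(np.array([b[0],b[1],.16]),R)
```

```text
w1 band [ 0.51646076 -0.3365158   0.035     ] lensface~ [ 0.58706825 -0.32237335  0.035     ]
[11.04094018 11.32627983]
dp [-0.35, 0.954, 0.449] turn [-0.105, 0.648, -0.592] rows>= 5.0
```

arm_command(dp=[[-0.35, 0.954, 0.449], [-0.35, 0.954, 0.449], [-0.35, 0.954, 0.449], [-0.35, 0.954, 0.449], [-0.35, 0.954, 0.449]], turn=[[-0.105, 0.648, -0.592], [-0.105, 0.648, -0.592], [-0.105, 0.648, -0.592], [-0.105, 0.648, -0.592], [-0.105, 0.648, -0.592]], jaw=[1, 1, 1, 1, 1])

```text
time_s: 13.05
eef_pos: [0.5129, -0.338, 0.1597]
eef_rot: [0.001, 0.996, 0.094, -0.001]
wrist_force: [-0.6, -0.1, 1.1]
opening: 0.997
grasp_force: 0.0
```

arm_command(dp=[[0, 0, 0], [0, 0, 0]], turn=[[0, 0, 0], [0, 0, 0]], jaw=[1, 1])

```text
time_s: 13.3
eef_pos: [0.5159, -0.3356, 0.1605]
eef_rot: [0.0, 0.995, 0.095, -0.0]
wrist_force: [0.6, 0.1, -0.3]
opening: 0.997
grasp_force: 0.0
```

Run:
```python
from h import *
o=get_obs();im=camera("wrist");cv2.imwrite("pics/w5.png",im);np.savez("w5.npz",pos=o["eef_pos"],q=o["eef_rot"]);print(o["q"].round(3),o["eef_pos"],rot(o).round(3).tolist())
h=cv2.cvtColor(im,cv2.COLOR_BGR2HSV);m=cv2.inRange(h,(95,120,60),(125,255,255))
n,_,s,ce=cv2.connectedComponentsWithStats(m);_,c=load("w5")
for i in range(1,n):
    if s[i,4]>60:
        ys,xs=np.where(_==_) if False else (None,None)
        print(s[i].tolist(),ce[i],atz(c,ce[i],.037))
i=1+np.argmax(s[1:,4]);lab=cv2.connectedComponents(m)[1]
ct=max(cv2.findContours(m,0,1)[0],key=cv2.contourArea);r=cv2.minAreaRect(ct);bx=cv2.boxPoints(r);print([atz(c,q,.037).round(4).tolist() for q in bx])
```

```text
[-7.690e-01  3.370e-01  1.563e+00 -1.000e-03  1.241e+00  6.120e-01] [ 0.51592931 -0.3356461   0.16051335] [[0.982, 0.189, -0.0], [0.189, -0.982, -0.001], [-0.001, 0.001, -1.0]]
[312, 166, 21, 45, 888] [321.61711712 188.07094595] [ 0.51624308 -0.33603798  0.037     ]
[478, 228, 60, 50, 1325] [507.75396226 252.59320755] [ 0.49037586 -0.4999687   0.037     ]
[[0.4794, -0.4765, 0.037], [0.5164, -0.5033, 0.037], [0.5018, -0.5221, 0.037], [0.4635, -0.4953, 0.037]]
```

View pics/w5.png

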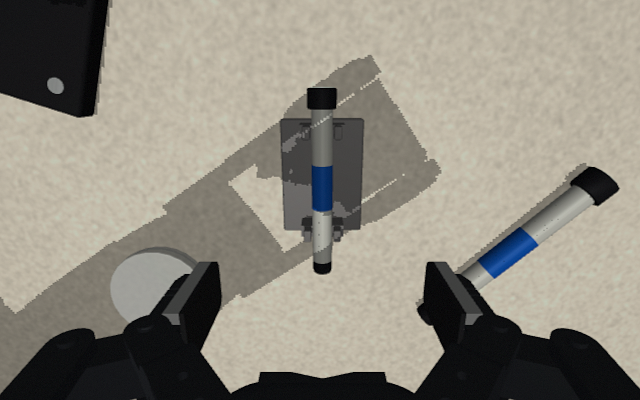

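Run:
```python
from h import *
T=get_calibration("top");print("bottle cap",atz(T,(406,151),.14),"base",atz(T,(399,164),.01))
_,c=load("w5");l=atz(c,(321.5,88),.037);t=atz(c,(322,273),.035);print(l,t,np.degrees(np.arctan2(*(l-t)[:2][::-1])),np.linalg.norm(l-t),(l+t)/2)
a=np.deg2rad(11.0);R=tool([0,0,-1],[np.sin(a),-np.cos(a),0])
plan(np.array([.5162,-.336,.024]),R)
```

```text
bottle cap [ 0.71391692 -0.29841096  0.14      ] base [ 0.70903854 -0.30117251  0.01      ]
[ 0.59029704 -0.32172844  0.037     ] [ 0.44100353 -0.35082527  0.035     ] 11.028512140778528 0.1521156736266976 [ 0.51565028 -0.33627686  0.036     ]
dp [-0.0, 0.002, 0.546] turn [0.002, 0.001, -0.003] rows>= 3.0
```

arm_command(dp=[[0, 0.002, 0.22], [0, 0.002, 0.4], [0, 0.002, 0.5], [0, 0.002, 0.546], [0, 0.002, 0.546]], turn=[[0, 0, 0], [0, 0, 0], [0, 0, 0], [0, 0, 0], [0, 0, 0]], jaw=[1, 1, 1, 1, 1])

```text
time_s: 13.98
eef_pos: [0.5156, -0.3363, 0.0233]
eef_rot: [-0.0, 0.996, 0.094, -0.001]
wrist_force: [-0.2, -0.9, -0.2]
opening: 1.0
grasp_force: 0.0
```

arm_command(dp=[[0, 0, 0], [0, 0, 0], [0, 0, 0], [0, 0, 0], [0, 0, 0]], turn=[[0, 0, 0], [0, 0, 0], [0, 0, 0], [0, 0, 0], [0, 0, 0]], jaw=[0.1, 0.1, 0.1, 0.1, 0.1])

```text
time_s: 14.6
eef_pos: [0.5152, -0.3371, 0.0238]
eef_rot: [0.0, 0.996, 0.094, -0.001]
wrist_force: [-1.4, 1.6, 5.0]
opening: 0.163
grasp_force: 58.5
```

arm_command(dp=[[0, 0, 0], [0, 0, 0], [0, 0, 0], [0, 0, 0]], turn=[[0, 0, 0], [0, 0, 0], [0, 0, 0], [0, 0, 0]], jaw=[0.1, 0.1, 0.1, 0.1])

```text
time_s: 15.1
eef_pos: [0.5152, -0.337, 0.0239]
eef_rot: [0.0, 0.996, 0.094, -0.001]
wrist_force: [-1.6, 2.6, 5.2]
opening: 0.164
grasp_force: 58.5
```

Run:
```python
from h import *
o=get_obs();print(o["q"].round(3),o["eef_pos"],rot(o).round(3).tolist(),o["wrist_force"].round(1),o["opening"],o["grasp_force"])
im,c=load("w1");ca=lambda x,y:(x/1.25,60+y/1.25)
# clip from ring geometry: forks' wall/jaw seen in w1 (before the 10 mm rise)
for n,p in(("jawtip far",ca(116,70)),("jawtip near",ca(104,196)),("wall far",ca(184,55)),("bar",ca(187,160))): 
    for z in(.13,.15,.17): X=atz(c,p,z);print(n,z,(RS().T@(X-[P0[0],P0[1],0])).round(4))
cv2.imwrite("pics/w1d.png",crop(bright(im),70,90,130,120,5))
```

```text
[-7.710e-01  5.220e-01  1.621e+00 -1.000e-03  9.990e-01  6.130e-01] [ 0.51522403 -0.33704593  0.0238518 ] [[0.982, 0.186, -0.001], [0.186, -0.982, -0.0], [-0.001, -0.0, -1.0]] [-1.6  2.6  5.2] 0.16354262868830266 58.543721437454224
jawtip far 0.13 [0.0858 0.198  0.13  ]
jawtip far 0.15 [0.0785 0.1844 0.15  ]
jawtip far 0.17 [0.0711 0.1708 0.17  ]
jawtip near 0.13 [-0.0007  0.1982  0.13  ]
jawtip near 0.15 [-0.0021  0.1846  0.15  ]
jawtip near 0.17 [-0.0035  0.171   0.17  ]
wall far 0.13 [0.0969 0.1521 0.13  ]
wall far 0.15 [0.0887 0.1417 0.15  ]
wall far 0.17 [0.0806 0.1313 0.17  ]
bar 0.13 [0.0236 0.145  0.13  ]
bar 0.15 [0.0206 0.1351 0.15  ]
bar 0.17 [0.0175 0.1252 0.17  ]
```

View pics/w1d.png

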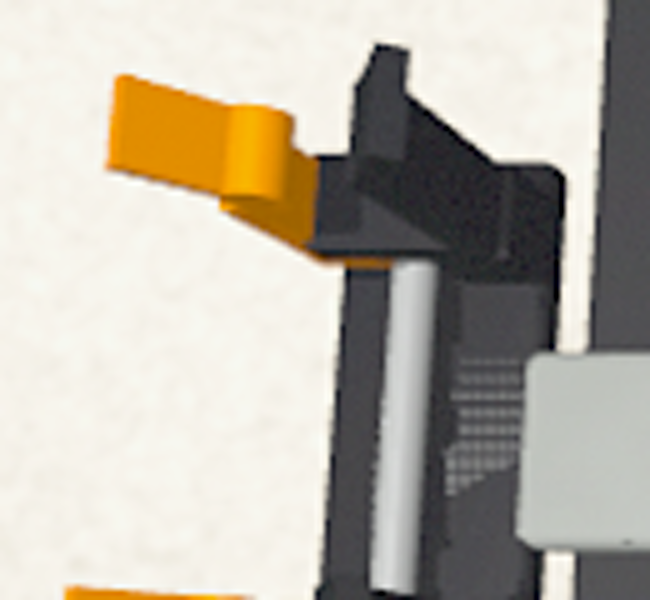

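The crop shows the clip: hinge bar from (153,142) to (148.6,208) raw w1 pixels, orange jaw on the left (+y), black wall on the right, grey carriage block beyond. Lifting the wand.

arm_command(dp=[[0, 0, -0.1], [0, 0, -0.3], [0, 0, -0.55], [0, 0, -0.8], [0, 0, -0.96]], turn=[[0, 0, 0], [0, 0, 0], [0, 0, 0], [0, 0, 0], [0, 0, 0]], jaw=[0.1, 0.1, 0.1, 0.1, 0.1])

```text
time_s: 15.72
eef_pos: [0.516, -0.3377, 0.2669]
eef_rot: [0.002, 0.996, 0.094, 0.001]
wrist_force: [-0.0, 0.3, -1.0]
opening: 0.158
grasp_force: 58.9
```

```bash
cat >> h.py <<'E'
def orange(im):
    h=cv2.cvtColor(im,cv2.COLOR_BGR2HSV);m=cv2.inRange(h,(10,180,90),(21,255,255))
    n,l,s,c=cv2.connectedComponentsWithStats(m);return [(s[i].tolist(),c[i].round(1).tolist()) for i in range(1,n) if s[i,4]>40],m
def loc(X): return RS().T@(X-np.array([P0[0],P0[1],0]))
E
python3 - <<'E'
from h import *
o=get_obs();print(o["eef_pos"],o["wrist_force"].round(1),o["opening"],o["grasp_force"])
for n in("w1","w2","w4"): print(n,orange(cv2.imread(f"pics/{n}.png"))[0])
_,c=load("w1")
q=np.array([[153,142],[148.6,208]])
def f(p): # xc,yb,zh
    return np.concatenate([proj(c,ST([p[0]+s*.025,p[1],p[2]]))[0]-u for s,u in zip((1,-1),q)])
r=least_squares(f,[.04,.125,.12]);print("bar: xc,y,zh",r.x,r.fun)
plan(ST([.03,.125,.264]),tool([0,0,-1],RS()@[0,-1,0]))
E
```

```text
[ 0.51604649 -0.33771057  0.26688479] [-0.   0.3 -1. ] 0.15762587559933156 58.86311709880829
w1 [([550, 49, 63, 57, 2613], [578.9, 76.9]), ([91, 105, 42, 36, 834], [112.8, 120.3]), ([82, 207, 44, 22, 806], [103.3, 217.8])]
w2 [([532, 0, 95, 59, 3589], [566.7, 25.8]), ([0, 253, 40, 52, 786], [14.3, 280.4])]
w4 [([542, 0, 98, 60, 3836], [579.2, 26.0]), ([0, 270, 29, 50, 487], [7.7, 292.8])]
bar: xc,y,zh [0.0287401  0.1286433  0.16252114] [ 0.07886813  0.00544497 -0.07695596 -0.00531295]
dp [0.426, -0.796, 0.003] turn [0.003, -0.001, 0.3] rows>= 4.0
dp [0.296, -0.852, 0.005] turn [0.003, -0.001, 0.3] rows>= 4.0
```

Run:
```python
from h import *
R=tool([0,0,-1],RS()@[0,-1,0])
s=plan(ST([-.05,.03,.275]),R);print();plan(ST([-.05,.125,.275]),R,s)
```

```text
dp [0.215, -0.664, -0.018] turn [0.003, -0.001, 0.3] rows>= 3.0
dp [0.109, -0.69, -0.017] turn [0.003, -0.001, 0.3] rows>= 3.0

dp [0.0, -0.38, 0.0] turn [0.0, 0.0, 0.0] rows>= 2.0
```

arm_command(dp=[[0.215, -0.664, -0.018], [0.215, -0.664, -0.018], [0.215, -0.664, -0.018], [0.215, -0.664, -0.018]], turn=[[0, 0, 0.3], [0, 0, 0.3], [0, 0, 0.3], [0, 0, 0.3]], jaw=[0.1, 0.1, 0.1, 0.1])

```text
time_s: 16.23
eef_pos: [0.5376, -0.1606, 0.2676]
eef_rot: [-0.0, 1.0, 0.017, -0.001]
wrist_force: [0.1, -0.1, -1.0]
opening: 0.158
grasp_force: 59.1
```

arm_command(dp=[[0.109, -0.69, -0.017], [0.109, -0.69, -0.017], [0.109, -0.69, -0.017], [0.109, -0.69, -0.017], [0.109, -0.69, -0.017]], turn=[[0, 0, 0.3], [0, 0, 0.3], [0, 0, 0.3], [0, 0, 0.3], [0, 0, 0.3]], jaw=[0.1, 0.1, 0.1, 0.1, 0.1])

```text
time_s: 16.85
eef_pos: [0.5594, 0.0083, 0.2716]
eef_rot: [0.001, 0.998, -0.063, -0.001]
wrist_force: [0.5, -0.9, -0.5]
opening: 0.16
grasp_force: 59.1
```

```bash
cat > snap.py <<'E'
from h import *
import sys
n=sys.argv[1];o=get_obs();im=camera("wrist");cv2.imwrite(f"pics/{n}.png",im);np.savez(n+".npz",pos=o["eef_pos"],q=o["eef_rot"]);print(o["time_s"],loc(o["eef_pos"]).round(4),o["q"].round(2),o["wrist_force"].round(1),o["opening"])
print(orange(im)[0])
E
python3 snap.py a1
```

```text
16.85 [-0.0504  0.0296  0.2716] [-0.2   0.12  1.6  -0.    1.43  1.5 ] [ 0.5 -0.9 -0.5] 0.15955361528550813
[([92, 18, 50, 32, 1165], [116.8, 32.8]), ([115, 136, 43, 30, 888], [136.3, 151.9])]
```

arm_command(dp=[[0, -0.38, 0], [0, -0.38, 0], [0, -0.38, 0], [0, -0.38, 0]], turn=[[0, 0, 0], [0, 0, 0], [0, 0, 0], [0, 0, 0]], jaw=[0.1, 0.1, 0.1, 0.1])

```text
time_s: 17.4
eef_pos: [0.5715, 0.1019, 0.2716]
eef_rot: [0.0, 0.998, -0.064, -0.001]
wrist_force: [-0.3, 0.5, -1.9]
opening: 0.162
grasp_force: 59.2
```

```bash
python3 snap.py a2
```

```text
17.4 [-0.0503  0.1239  0.2716] [-0.03  0.16  1.55 -0.    1.44  1.67] [-0.3  0.5 -1.9] 0.16185474486495452
[([279, 18, 32, 34, 850], [294.9, 33.1]), ([465, 127, 14, 9, 52], [471.5, 131.2]), ([284, 136, 17, 30, 393], [292.4, 152.7])]
```

Run:
```python
from h import *
pts={}
for n in("a1","a2"):
    im,c=load(n);b,m=orange(im)
    L=[]
    for s,_ in sorted([x for x in b if x[0][4]>300],key=lambda x:x[0][1]):
        sub=m[s[1]:s[1]+s[3],s[0]:s[0]+s[2]];col=sub[:,2]>0;r=np.where(col)[0]
        L+= [(s[0]-.5,s[1]+r[0]-.5),(s[0]-.5,s[1]+r[-1]+.5)]
        print(n,s,[ (int(k),int(np.where(sub[:,k]>0)[0][0]),int(np.where(sub[:,k]>0)[0][-1])) for k in range(0,s[2],4)])
    pts[n]=(c,L)
for i in range(4):
    X,e=tri([(pts[n][0],pts[n][1][i]) for n in pts]);print(pts["a1"][1][i],pts["a2"][1][i],loc(X).round(4),e.round(2))
```

```text
a1 [92, 18, 50, 32, 1165] [(0, 0, 4), (4, 0, 24), (8, 1, 25), (12, 1, 25), (16, 2, 25), (20, 2, 26), (24, 3, 26), (28, 3, 26), (32, 3, 28), (36, 3, 29), (40, 4, 29), (44, 9, 30), (48, 17, 31)]
a1 [115, 136, 43, 30, 888] [(0, 9, 14), (4, 9, 29), (8, 8, 29), (12, 8, 28), (16, 7, 27), (20, 7, 27), (24, 5, 26), (28, 3, 26), (32, 2, 26), (36, 1, 25), (40, 5, 19)]
a2 [279, 18, 32, 34, 850] [(0, 1, 11), (4, 0, 25), (8, 0, 26), (12, 2, 29), (16, 3, 33), (20, 3, 32), (24, 3, 28), (28, 3, 28)]
a2 [284, 136, 17, 30, 393] [(0, 10, 29), (4, 9, 29), (8, 8, 28), (12, 0, 27), (16, 11, 27)]
(91.5, np.float64(17.5)) (278.5, np.float64(17.5)) [0.0598 0.145  0.2179] [ 0.   -0.25 -0.    0.25]
(91.5, np.float64(33.5)) (278.5, np.float64(43.5)) [0.0497 0.145  0.2211] [-0.01  4.76  0.   -4.77]
(114.5, np.float64(144.5)) (283.5, np.float64(144.5)) [-0.0043  0.1447  0.2184] [ 0.   -0.15 -0.    0.15]
(114.5, np.float64(161.5)) (283.5, np.float64(165.5)) [-0.0144  0.1447  0.2216] [-0.    1.86 -0.   -1.86]
```

Run:
```python
from h import *
_,c=load("w1")
for z in(.160,.164,.168,.172): print(z,loc(atz(c,(153,142),z)).round(4),loc(atz(c,(148.6,208),z)).round(4))
for n in("a1","a2"):
    im,c=load(n);h=cv2.cvtColor(im,cv2.COLOR_BGR2GRAY)
    for z in(.171,.177,.183): print(n,z,proj(c,ST([.021,.125,z])).round(1).tolist(),"ends",proj(c,ST([.046,.125,z])).round(1).tolist(),proj(c,ST([-.004,.125,z])).round(1).tolist())
    u,v=proj(c,ST([.021,.125,.177]))[0].astype(int)
    for dv in(-20,-10,0,10,20): print(v+dv,u-24,h[v+dv,u-24:u+32:1].tolist())
```

```text
0.16 [0.0547 0.13   0.16  ] [0.0042 0.1298 0.16  ]
0.164 [0.0535 0.128  0.164 ] [0.0038 0.1279 0.164 ]
0.168 [0.0524 0.126  0.168 ] [0.0034 0.1259 0.168 ]
0.172 [0.0512 0.124  0.172 ] [0.003  0.1239 0.172 ]
a1 0.171 [[177.3, 95.0]] ends [[172.4, 54.5]] [[181.9, 132.9]]
a1 0.177 [[173.7, 95.2]] ends [[168.6, 53.7]] [[178.5, 134.0]]
a1 0.183 [[169.9, 95.5]] ends [[164.5, 52.9]] [[174.9, 135.2]]
75 149 [230, 236, 191, 61, 23, 29, 29, 29, 29, 28, 30, 31, 28, 45, 79, 106, 136, 160, 171, 190, 186, 158, 143, 127, 98, 88, 85, 66, 65, 94, 125, 107, 68, 60, 59, 89, 120, 113, 79, 63, 63, 63, 64, 64, 62, 80, 113, 145, 158, 156, 157, 157, 157, 156, 157, 157]
85 149 [230, 230, 231, 198, 99, 17, 28, 30, 29, 30, 29, 30, 30, 27, 54, 100, 106, 126, 159, 168, 190, 190, 162, 148, 131, 107, 71, 53, 60, 49, 28, 13, 36, 48, 47, 75, 104, 96, 64, 48, 49, 49, 50, 49, 49, 66, 97, 108, 137, 161, 159, 158, 157, 158, 158, 157]
95 149 [222, 221, 222, 226, 236, 183, 12, 27, 29, 30, 31, 30, 32, 31, 28, 46, 96, 120, 130, 152, 166, 182, 188, 170, 150, 135, 113, 75, 27, 17, 18, 39, 51, 48, 46, 74, 100, 94, 63, 45, 47, 
[... 1316 characters left out ...]
0]
95 295 [15, 19, 18, 21, 20, 18, 19, 20, 20, 20, 21, 23, 22, 21, 25, 28, 29, 29, 31, 34, 34, 36, 39, 39, 40, 43, 44, 44, 44, 44, 43, 41, 38, 39, 36, 35, 35, 30, 30, 28, 27, 27, 24, 22, 22, 21, 21, 20, 20, 20, 20, 18, 17, 18, 17, 14]
105 295 [17, 19, 18, 18, 22, 22, 17, 19, 19, 22, 20, 25, 23, 24, 23, 28, 31, 29, 33, 34, 35, 37, 38, 38, 39, 40, 41, 42, 44, 42, 40, 39, 36, 35, 34, 33, 33, 29, 30, 28, 28, 24, 24, 23, 20, 21, 21, 22, 20, 21, 20, 19, 18, 17, 18, 13]
115 295 [17, 19, 18, 18, 20, 19, 22, 22, 22, 22, 21, 22, 25, 24, 25, 27, 29, 31, 32, 33, 34, 35, 37, 36, 38, 39, 40, 41, 41, 41, 39, 37, 34, 33, 33, 31, 31, 30, 30, 27, 27, 25, 25, 24, 22, 20, 20, 21, 18, 19, 17, 18, 17, 17, 14, 10]
```

Run:
```python
from h import *
T=get_calibration("top");S=get_calibration("scene")
X,e=tri([(T,(278.8,115)),(S,(381,231))]);print("cell",loc(X),e)
o=get_obs();print(loc(o["eef_pos"]))
plan(ST([.0207,.125,.245]),tool([0,0,-1],RS()@[0,-1,0]))
```

```text
cell [0.18728633 0.12572092 0.18001221] [-0.40421672 -0.20220248 -0.47710261  0.12800502]
[-0.05025489  0.12380154  0.27169037]
dp [0.284, -0.005, 0.106] turn [0.002, 0.003, -0.004] rows>= 2.0
```

arm_command(dp=[[0.15, -0.005, 0], [0.284, -0.005, 0], [0.284, -0.005, 0.06], [0.284, -0.005, 0.106], [0.284, -0.005, 0.106]], turn=[[0, 0, 0], [0, 0, 0], [0, 0, 0], [0, 0, 0], [0, 0, 0]], jaw=[0.1, 0.1, 0.1, 0.1, 0.1])

```text
time_s: 18.08
eef_pos: [0.6402, 0.0955, 0.2433]
eef_rot: [0.0, 0.998, -0.064, -0.003]
wrist_force: [0.8, 1.0, -0.6]
opening: 0.165
grasp_force: 59.2
```

Run:
```python
from h import *
o=get_obs();print(loc(o["eef_pos"]),o["wrist_force"].round(1))
plan(ST([.0207,.125,.185]),tool([0,0,-1],RS()@[0,-1,0]))
```

```text
[0.01866266 0.12632229 0.24333562] [ 0.8  1.  -0.6]
dp [0.009, 0.005, 0.233] turn [0.001, 0.01, -0.001] rows>= 1.0
```

arm_command(dp=[[0.006, 0.004, 0.02], [0.006, 0.004, 0.04], [0.006, 0.004, 0.06], [0.006, 0.004, 0.08], [0.006, 0.004, 0.1]], turn=[[0, 0, 0], [0, 0, 0], [0, 0, 0], [0, 0, 0], [0, 0, 0]], jaw=[0.1, 0.1, 0.1, 0.1, 0.1])

```text
time_s: 18.7
eef_pos: [0.6432, 0.0947, 0.2199]
eef_rot: [0.0, 0.998, -0.063, -0.001]
wrist_force: [-0.6, -0.6, -1.2]
opening: 0.162
grasp_force: 59.2
```

Run:
```python
from h import *
o=get_obs();print(loc(o["eef_pos"]),o["wrist_force"].round(1),o["torque"].round(2))
```

```text
[0.02175913 0.12588575 0.21989617] [-0.6 -0.6 -1.2] [0.03 0.07 0.03]
```

arm_command(dp=[[-0.002, 0.003, 0.012], [-0.002, 0.003, 0.024], [-0.002, 0.003, 0.036], [-0.002, 0.003, 0.048], [-0.002, 0.003, 0.06]], turn=[[0, 0, 0], [0, 0, 0], [0, 0, 0], [0, 0, 0], [0, 0, 0]], jaw=[0.1, 0.1, 0.1, 0.1, 0.1])

```text
time_s: 19.32
eef_pos: [0.6427, 0.0942, 0.2053]
eef_rot: [-0.0, 0.998, -0.063, -0.001]
wrist_force: [-1.4, 0.6, -0.7]
opening: 0.161
grasp_force: 59.2
```

Run:
```python
from h import *
o=get_obs();print(loc(o["eef_pos"]),o["wrist_force"].round(1),o["torque"].round(2))
```

```text
[0.02132703 0.125333   0.20526045] [-1.4  0.6 -0.7] [ 0.19  0.02 -0.01]
```

arm_command(dp=[[0, 0, 0.008], [0, 0, 0.016], [0, 0, 0.024], [0, 0, 0.032], [0, 0, 0.032]], turn=[[0, 0, 0], [0, 0, 0], [0, 0, 0], [0, 0, 0], [0, 0, 0]], jaw=[0.1, 0.1, 0.1, 0.1, 0.1])

```text
time_s: 19.95
eef_pos: [0.6437, 0.094, 0.1994]
eef_rot: [0.0, 0.998, -0.063, 0.001]
wrist_force: [-1.0, 0.4, 7.4]
opening: 0.162
grasp_force: 60.1
```

arm_command(dp=[[0, 0, 0.008], [0, 0, 0.016], [0, 0, 0.016]], turn=[[0, 0, 0], [0, 0, 0], [0, 0, 0]], jaw=[0.1, 0.1, 0.1])

```text
time_s: 20.32
eef_pos: [0.644, 0.0939, 0.1954]
eef_rot: [0.0, 0.998, -0.063, 0.001]
wrist_force: [-0.8, 0.8, 5.9]
opening: 0.161
grasp_force: 60.1
```

arm_command(dp=[[0, 0, 0.008], [0, 0, 0.016], [0, 0, 0.016]], turn=[[0, 0, 0], [0, 0, 0], [0, 0, 0]], jaw=[0.1, 0.1, 0.1])

```text
time_s: 20.7
eef_pos: [0.6439, 0.094, 0.191]
eef_rot: [0.0, 0.998, -0.063, 0.001]
wrist_force: [1.6, 0.5, 4.8]
opening: 0.161
grasp_force: 60.0
```

arm_command(dp=[[0, 0, 0.006], [0, 0, 0.012], [0, 0, 0.012]], turn=[[0, 0, 0], [0, 0, 0], [0, 0, 0]], jaw=[0.1, 0.1, 0.1])

```text
time_s: 21.08
eef_pos: [0.6425, 0.0942, 0.1858]
eef_rot: [-0.0, 0.998, -0.063, -0.001]
wrist_force: [0.6, 1.3, 1.6]
opening: 0.159
grasp_force: 59.4
```

arm_command(dp=[[0, 0, 0.004], [0, 0, 0.008], [0, 0, 0.008]], turn=[[0, 0, 0], [0, 0, 0], [0, 0, 0]], jaw=[0.1, 0.1, 0.1])

```text
time_s: 21.45
eef_pos: [0.6426, 0.0942, 0.1857]
eef_rot: [0.0, 0.998, -0.063, -0.001]
wrist_force: [-3.0, 1.7, 9.0]
opening: 0.165
grasp_force: 60.3
```

Run:
```python
from h import *
o=get_obs();print(loc(o["eef_pos"]),o["wrist_force"].round(1),o["torque"].round(2),o["time_s"])
```

```text
[0.02121792 0.12531398 0.18565807] [-3.   1.7  9. ] [ 0.29  0.58 -0.11] 21.45
```

arm_command(dp=[[0, 0, 0.005], [0, 0, 0.005], [0, 0, 0.005]], turn=[[0, 0, 0], [0, 0, 0], [0, 0, 0]], jaw=[0.1, 0.1, 0.1])

```text
time_s: 21.82
eef_pos: [0.6427, 0.0942, 0.1855]
eef_rot: [0.0, 0.998, -0.063, -0.0]
wrist_force: [-6.4, 0.9, 14.8]
opening: 0.158
grasp_force: 60.9
```

Run:
```python
from h import *
o=get_obs();print(loc(o["eef_pos"]),o["wrist_force"].round(1),o["torque"].round(2),o["time_s"])
im=camera("wrist");cv2.imwrite("pics/a3.png",im);np.savez("a3.npz",pos=o["eef_pos"],q=o["eef_rot"]);print(orange(im)[0])
```

```text
[0.02128902 0.12531978 0.1855361 ] [-6.4  0.9 14.8] [ 0.27  1.   -0.12] 21.825
[([262, 178, 47, 67, 1951], [285.9, 214.9]), ([516, 290, 18, 7, 62], [524.2, 293.1]), ([296, 338, 15, 37, 455], [303.1, 357.0])]
```

arm_command(dp=[[0, 0, -0.004], [0, 0, -0.006], [0, 0, -0.006], [0, 0, -0.006], [0, 0, -0.006]], turn=[[0, 0, 0], [0, 0, 0], [0, 0, 0], [0, 0, 0], [0, 0, 0]], jaw=[0.15, 0.4, 0.4, 0.4, 0.4])

```text
time_s: 22.5
eef_pos: [0.6424, 0.0938, 0.1841]
eef_rot: [0.0, 0.998, -0.063, -0.001]
wrist_force: [0.7, 0.5, -0.5]
opening: 0.397
grasp_force: 0.0
```

Run:
```python
from h import *
o=get_obs();print(loc(o["eef_pos"]),o["wrist_force"].round(1),o["torque"].round(2),o["time_s"],o["opening"],o["grasp_force"])
im=camera("wrist");cv2.imwrite("pics/a4.png",im);np.savez("a4.npz",pos=o["eef_pos"],q=o["eef_rot"]);print(orange(im)[0])
```

```text
[0.02109797 0.12491164 0.18406803] [ 0.7  0.5 -0.5] [-0.    0.04 -0.  ] 22.5 0.39657218394697136 0.0
[([260, 179, 48, 67, 1998], [284.4, 216.2]), ([517, 291, 19, 7, 62], [525.7, 294.2]), ([270, 304, 40, 71, 1369], [293.4, 347.9])]
```

arm_command(dp=[[0, 0, -0.03], [0, 0, -0.1], [0, 0, -0.2], [0, 0, -0.36], [0, 0, -0.36]], turn=[[0, 0, 0], [0, 0, 0], [0, 0, 0], [0, 0, 0], [0, 0, 0]], jaw=[0.4, 0.4, 0.4, 0.4, 0.4])

```text
time_s: 23.18
eef_pos: [0.6452, 0.094, 0.2809]
eef_rot: [-0.0, 0.998, -0.063, 0.004]
wrist_force: [-0.7, 0.1, 0.3]
opening: 0.401
grasp_force: 0.0
```

```bash
cat >> h.py <<'E'
def blue(im):
    h=cv2.cvtColor(im,cv2.COLOR_BGR2HSV);m=cv2.inRange(h,(95,120,50),(125,255,255))
    n,l,s,c=cv2.connectedComponentsWithStats(m);return [(s[i].tolist(),c[i].round(1).tolist()) for i in range(1,n) if s[i,4]>60]
E
echo 'print("blue",blue(im))' >> snap.py
python3 snap.py b1
python3 - <<'E'
from h import *
plan(ST([-.05,.125,.275]),tool([0,0,-1],RS()@[0,-1,0]))
E
```

```text
23.175 [0.0239 0.1254 0.2809] [-0.04  0.31  1.35 -0.    1.47  1.66] [-0.7  0.1  0.3] 0.4012527854741681
[([289, 149, 26, 32, 593], [301.6, 166.2]), ([292, 233, 23, 42, 552], [303.4, 256.4])]
blue [([310, 182, 25, 54, 1264], [322.0, 208.7]), ([31, 266, 110, 109, 8254], [85.3, 314.6])]
dp [-0.291, 0.001, 0.012] turn [-0.0, -0.008, 0.0] rows>= 2.0
```

Run:
```python
from h import *
s=plan(ST([-.05,.03,.275]),tool([0,0,-1],RS()@[0,-1,0]));print()
plan(ST([.071,-.08,.242]),tool(RS()@[-.33,0,-.944],RS()@[0,-1,0]),s)
```

```text
dp [-0.291, 0.381, 0.011] turn [-0.0, -0.008, 0.0] rows>= 2.0

dp [0.484, 0.44, 0.132] turn [-0.0, -0.642, -0.0] rows>= 3.0
```

arm_command(dp=[[-0.291, 0.381, 0.011], [-0.291, 0.381, 0.011], [-0.291, 0.381, 0.011], [-0.291, 0.381, 0.011], [-0.291, 0.381, 0.011]], turn=[[0, 0, 0], [0, 0, 0], [0, 0, 0], [0, 0, 0], [0, 0, 0]], jaw=[1, 1, 1, 1, 1])

```text
time_s: 23.85
eef_pos: [0.5592, 0.0094, 0.2719]
eef_rot: [0.0, 0.998, -0.063, -0.001]
wrist_force: [-0.6, 0.6, 1.5]
opening: 1.002
grasp_force: 0.0
```

```bash
python3 snap.py b2
python3 - <<'E'
from h import *
_,c1=load("b1");_,c2=load("b2")
o=blue(cv2.imread("pics/b2.png"));print(o)
p=[b for b in o if b[0][4]>400]
for s,ce in p:
    X,e=tri([(c1,(322.,208.7)),(c2,ce)]);print("band",ce,loc(X).round(4),e.round(1))
E
```

```text
23.85 [-0.0508  0.0306  0.2719] [-0.2   0.11  1.6  -0.    1.43  1.5 ] [-0.6  0.6  1.5] 1.0017393520487003
[([95, 17, 46, 32, 1076], [117.8, 31.7]), ([329, 128, 13, 8, 50], [335.0, 131.1]), ([117, 137, 40, 28, 827], [137.2, 151.5])]
blue [([143, 58, 38, 66, 1913], [162.0, 90.0]), ([0, 213, 61, 113, 5245], [23.9, 269.8])]
[([143, 58, 38, 66, 1913], [162.0, 90.0]), ([0, 213, 61, 113, 5245], [23.9, 269.8])]
band [162.0, 90.0] [0.0235 0.1242 0.1995] [ 0.8 -1.2 -0.7  1. ]
band [23.9, 269.8] [-0.0233  0.1581  0.2421] [-55.6  95.7  47.4 -81.9]
```

arm_command(dp=[[0.484, 0.44, 0.132], [0.484, 0.44, 0.132], [0.484, 0.44, 0.132], [0.484, 0.44, 0.132], [0.484, 0.44, 0.132]], turn=[[0, -0.642, 0], [0, -0.642, 0], [0, -0.642, 0], [0, -0.642, 0], [0, -0.642, 0]], jaw=[1, 1, 1, 1, 1])

```text
time_s: 24.52
eef_pos: [0.6648, -0.1148, 0.2383]
eef_rot: [-0.011, 0.984, -0.062, -0.168]
wrist_force: [-0.5, 0.8, 0.4]
opening: 0.999
grasp_force: 0.0
```

```bash
python3 snap.py b3
python3 - <<'E'
from h import *
for n in("w4","b3"):
    im,c=load(n)
    print(n)
    for k in("yellow","red"):
        b,m=blobs(im,k);s=b[0][1]
        # vertical extents near the facing ends
        cols=range(s[0]+s[2]-12,s[0]+s[2]-2) if k=="yellow" else range(s[0]+3,s[0]+13)
        v=np.array([[np.where(m[:,q])[0][0],np.where(m[:,q])[0][-1]] for q in cols]).mean(0);print(k,b[0],v,v.mean())
    print("px/mm",(proj(c,ST(np.array([.033,-.085,.143])+.01*U))-proj(c,ST([.033,-.085,.143])))/10)
E
```

```text
24.525 [ 0.0697 -0.0792  0.2383] [-0.32  0.65  1.   -0.06  1.83  1.37] [-0.5  0.8  0.4] 0.9986617700296913
[([539, 0, 95, 59, 3693], [575.4, 25.7]), ([0, 297, 13, 24, 190], [4.2, 310.3])]
blue [([0, 244, 27, 50, 785], [9.2, 273.4])]
w4
yellow (255, [289, 198, 40, 7], [307.8, 201.3]) [199. 204.] 201.5
red (511, [330, 195, 36, 25], [349.3, 204.4]) [197.  206.3] 201.65
px/mm [[0.00650937 1.2444761 ]]
b3
yellow (277, [289, 198, 40, 7], [308.5, 201.0]) [198. 204.] 201.0
red (498, [330, 194, 36, 25], [349.2, 203.9]) [197.  206.2] 201.6
px/mm [[0.01231329 1.23154959]]
```

```bash
python3 -c "
from bench import *
print(hand_in())"
```

```text
the job is handed in; nothing more can be done
None
```

The job is handed in. The pointer reads level with the red marker to within about 0.5 mm. The wand lies in the fork clip with the jaw closed over it, its blue band between the forks and its lens towards the cell. I confirmed this from measurements, not a final viewed picture, because all 10 views were used.

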